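# Sweep the jar lids into the open storage tier

### The job

Three aluminium jar lids lie about on the earthen shelf: with the fingers, sweep them along the shelf and in through the open front of the low orange tray, until each lies flat and wholly inside it. Push them only, never pick one up, and leave the tin, spoon, bowl, mug, pan and mwiko where they are.

Things in the scene. Friction and masses are not known exactly. Their poses are not given: they have to be found in the camera images.
- tray: low orange plastic tray fixed on the shelf, inside 150 mm (its x) by 220 mm (its y), floor 3 mm thick, walls 50 mm high, 4 mm thick, at +x and both sides; the -x side is open. Origin at the centre of its underside; +x points from mouth to back wall, z up. The mouth faces the robot's right (world -y), turned up to 0.3 rad either way.
- tray_mouth (a point): middle of the tray's mouth, the line where the side walls end: tray x = -75 mm, y = -110 to 110 mm, at shelf height. A gentle ramp in front (tray x = -100 to -75 mm) rises 3 mm from the shelf to the floor. Axes as the tray's.
- lid_near: aluminium jar lid, a flat solid disc 52 mm in diameter and 16 mm tall, about 30 g (20 to 45 g), lying loose on the shelf; slides under a light push and stays where it is left. Origin at the centre of its underside, z up. Starts nearest the robot, to the right of the tray's mouth.
- lid_mid: aluminium jar lid, a flat solid disc 52 mm in diameter and 16 mm tall, about 30 g (20 to 45 g), lying loose on the shelf; slides under a light push and stays where it is left. Origin at the centre of its underside, z up. Starts between the other two in distance from the robot, and usually closest to the tray's mouth.
- lid_far: aluminium jar lid, a flat solid disc 52 mm in diameter and 16 mm tall, about 30 g (20 to 45 g), lying loose on the shelf; slides under a light push and stays where it is left. Origin at the centre of its underside, z up. Starts farthest ahead of the robot, to the right of the tray's mouth.
- tin: small upright steel spice tin, 40 mm in diameter, 45 mm tall, behind the middle lid as seen from the tray; leave alone. Origin at the centre of its underside.
- spoon: steel serving spoon lying on the shelf to the right of the lids, in front of the pan, roughly along world x; 255 mm long, up to 60 mm wide and 12 mm tall; leave alone. Its own x runs from handle (-150 mm) to bowl (+105 mm); origin at surface height.
- bowl: clear glass bowl, 130 mm across, 60 mm tall, on the far side of the shelf; leave alone. Origin at the centre of its underside.
- mug: blue enamel mug, 76 mm across with a handle on its +y side, 75 mm tall, on the far side of the shelf; leave alone. Origin at the centre of its underside.
- pan: small aluminium pan, 170 mm across plus two loop handles, 50 mm tall, far to the robot's right; leave alone. Origin at the centre of its underside.
- mwiko: wooden cooking paddle resting across the pan's rim, 345 mm long, up to 55 mm wide, 10 mm thick, top about 60 mm above the shelf; leave alone. Its own x runs from handle (-170 mm) to blade (+175 mm); origin on its underside.
Not all that is in view belongs to the job. What is shaped like the lid_near but brown or yellow is not meant.

How it is judged:
By the outcome, as a careful person would: the job done as asked, in the order asked, and still so for the second after the job is handed in, with the robot touching nothing.
It also fails if it takes over 72 s, if anything falls off the work surface, if the arm or the gripper's body presses on something with over 40 N, if the wrist force passes 120 N, or if a joint passes its speed limit or range.

### The arm

A 6-joint arm with a two-finger parallel gripper is mounted at the origin on the work surface. World frame = base frame: x ahead of the robot, y to its left, z up, the work surface at z = 0. Lengths are in m, angles in rad, forces in N, time in s.
With the tool pointing down it reaches from about 0.3 to 0.875 m from the base axis. Payload 6.4 kg.
Tool frame: the origin (TCP) lies at the centre of the arm's flange, where the gripper is bolted on; the fingertips stand 166 mm ahead of it and the grasp point (between the pads) lies 147 mm ahead of it; x points along the fingers, y is the direction in which the jaws open and shut, and the axes are right-handed (so a half turn about x gives the same grasp; the last joint's range is limited). The gripper opens to 88 mm and grips with 3 to 60 N. Pads are 18 mm wide; open, the fingers measure 123 mm over their backs; the gripper's body (75 mm by 187 mm) begins 45 mm behind the grasp point.
Start: joints at [1.132, 0.181, 1.607, -0, 1.354, -0.206], TCP at [0.133, 0.56, 0.405] pointing down, gripper open.
Joint ranges: [-2.99, 2.99], [-0.89, 2.07], [0.3, 2.58], [-1.14, 4.28], [0, 2.63], [-3.12, 3.12]. Speed limits (rad/s): [2.57, 2.57, 3.01, 3.14, 3.14, 3.14].

### API

Orientations are given as a unit quaternion [w, x, y, z].
In Python, from cell import bot, effector, sensors, eyes, hand_in gives the robot as it stands. Calls block until the motion is done:
- bot.move_ptp(position, orientation): joint-space move of the TCP to a pose.
- bot.move_linear(position, orientation=None, vel=0.15, max_force=None): straight line of the TCP; orientation=None keeps the orientation; vel is the mean speed in m/s. With max_force (N) it stops when the force on the tool has changed by that much, and returns True; else False.
- bot.set_joints(angles): joint-space move.
- effector.gripper_to(opening): finger opening in m; the grip force is fixed at half the most; returns when the fingers have stopped.
- bot.hold(seconds).
- bot.ik(position, orientation): joint angles nearest the present ones, or None.
- sensors.observe(): the state.
- eyes.grab_frame(name): name is "scene" or "side" or "wrist"; returns the picture (480x640x3 uint8, blue, green, red); there is no depth.
- eyes.camera_params(name): a dict with "mtx" (3x3 intrinsics, pixels), "k1" (the pictures are not rectified: a ray, as slopes to the right and down, at radius r is drawn at 1 + k1 r^2 times it, then the intrinsics apply), "world_from_camera" (4x4, takes a point from camera to world coordinates); the wrist camera has in their place "tool_from_camera" (4x4, takes a point from camera to tool coordinates, whose origin is the TCP and whose axes are the tool frame's). Camera axes: x right, y up, looking along -z (the intrinsics and any distortion apply to the point x, -y, -z); pixel columns grow to the right and rows downward; lengths in m; the calibration is good to about 2 mm. A picture is of the moment at which its call begins: read the wrist's pose just before it. camera_params takes no time and is no camera call.
A pose or a line that the arm cannot do raises bot.IKError and nothing moves.
- hand_in(): hands the job in, once; it reports no verdict.
The state is a dict: "time_s": time; "joints": joint angles; "qvel": joint speeds; "tau": joint torques, N m; "position": TCP position; "tcp_rot": TCP orientation; "force": force on the tool from outside, world axes, zero at the start; "ft_torque": the same for the moment, N m; "gripper_width": finger opening in m.
Only numpy, scipy, OpenCV 4.12 (cv2) and the standard library are available. Lean on these libraries where they do the work, as an engineer would, in place of code of your own. Each camera call takes 0.05 s, during which the arm holds its last target.

## Working session

There is one attempt and no reset: what is moved stays moved. The work goes in short steps, each a Python script; the robot and the scene stay as the last script left them, time stands still between calls to the robot, and variables do not carry over. Pictures are saved under pics/ and viewed, and the job is handed in when it is done.

```bash
mkdir -p pics; ls; python3 - <<'E'
from cell import bot, effector, sensors, eyes
import cv2
s=sensors.observe();print(s)
for n in ("scene","side","wrist"):
    im=eyes.grab_frame(n); cv2.imwrite(f"pics/{n}0.png",im); print(n,eyes.camera_params(n))
E
```

```text
pics
{'time_s': 0.0, 'joints': array([ 1.13170011e+00,  1.81568203e-01,  1.60798713e+00, -2.38802211e-05,
        1.35376436e+00, -2.06329943e-01]), 'qvel': array([-0.00020909, -0.00021602, -0.00137608, -0.00075746, -0.00028655,
        0.00133548]), 'tau': array([ 6.81948914e-04, -4.33848667e+01, -3.41869462e+01,  7.04005687e-02,
        3.81334964e-02, -1.30765343e-04]), 'position': array([0.13253384, 0.55927008, 0.40380469]), 'tcp_rot': array([ 0.70213741,  0.08152611,  0.70250907, -0.0826895 ]), 'force': array([-0.50220078,  0.25367485,  1.14827668]), 'ft_torque': array([ 0.02486493, -0.03545433, -0.00992933]), 'gripper_width': 0.08821283466456423}
scene {'mtx': array([[435.02247492,   0.        , 318.78076359],
       [  0.        , 435.02247492, 241.071249  ],
       [  0.        ,   0.        ,   1.        ]]), 'k1': -0.05067269070312111, 'world_from_camera': array([[ 0.85584448, -0.32230225,  0.40453861,  0.89511724],
       [ 0.51717783,  0.52179463, -0.67842277, -0.66747347],
       [ 0.00757111,  0.78984278,  0.61326264,  0.57998677],
       [ 0.        ,  0.        ,  0. 
[... 346 characters left out ...]
95,  0.56960166],
       [ 0.01832506,  0.6776421 ,  0.73516351,  0.80766452],
       [ 0.        ,  0.        ,  0.        ,  1.        ]])}
wrist {'mtx': array([[426.09676946,   0.        , 318.81354777],
       [  0.        , 426.09676946, 240.76428322],
       [  0.        ,   0.        ,   1.        ]]), 'k1': -0.04397232624489153, 'tool_from_camera': array([[ 2.47312510e-04,  2.69809041e-01, -9.62913818e-01,
         2.02619204e-02],
       [ 9.99999953e-01, -2.42718876e-04,  1.88827648e-04,
        -1.06826806e-03],
       [-1.82769953e-04, -9.62913819e-01, -2.69809088e-01,
        -6.97225589e-02],
       [ 0.00000000e+00,  0.00000000e+00,  0.00000000e+00,
         1.00000000e+00]])}
```

View pics/scene0.png

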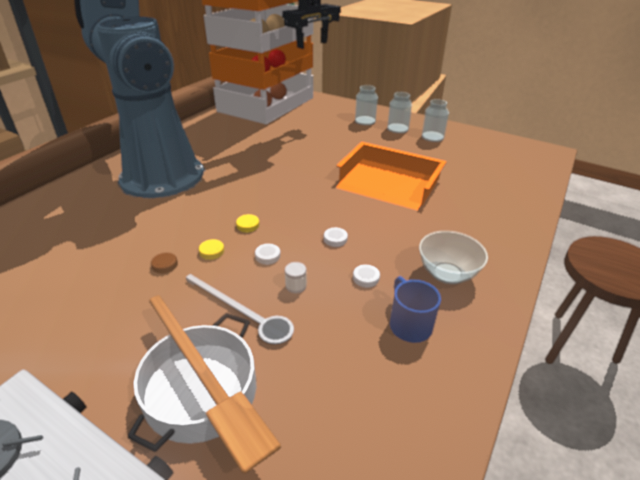

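View pics/side0.png

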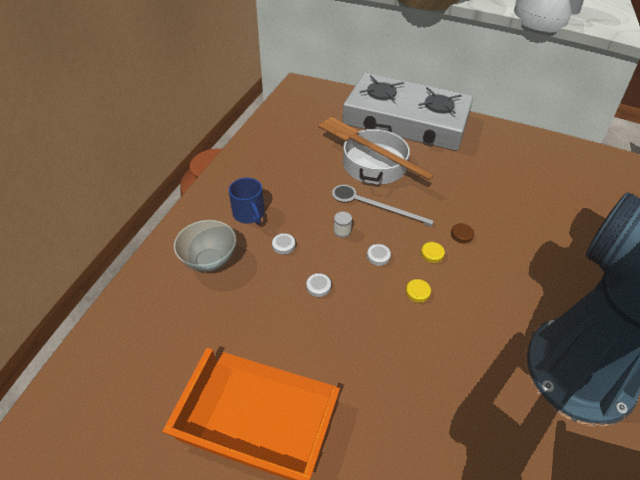

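The scene picture shows three silver lids near (267,254), (336,237) and (366,276), and the tin at (295,277). The yellow and brown lids are decoys. The tray is at about (390,178). I'll enlarge crops to read these positions more exactly.

```bash
cat > h.py <<'E'
import numpy as np, cv2
from cell import bot, effector, sensors, eyes
def ray(n,u,v):
    c=eyes.camera_params(n);M=c['mtx'];k=c['k1']
    x,y=cv2.undistortPoints(np.array([[[u,v]]],float),M,np.array([k,0,0,0.]))[0,0]
    T=c['world_from_camera']
    return T[:3,3],T[:3,:3]@np.array([x,-y,-1])
def px(n,u,v,z):
    o,d=ray(n,u,v);return (o+d*(z-o[2])/d[2])[:2]
def proj(n,p):
    c=eyes.camera_params(n);T=np.linalg.inv(c['world_from_camera']);q=T[:3,:3]@np.array(p)+T[:3,3]
    x,y=q[0]/-q[2],-q[1]/-q[2];f=1+c['k1']*(x*x+y*y)
    return c['mtx'][0,0]*x*f+c['mtx'][0,2],c['mtx'][1,1]*y*f+c['mtx'][1,2]
E
python3 - <<'E'
import cv2
a=cv2.imread('pics/scene0.png');b=cv2.imread('pics/side0.png')
cv2.imwrite('pics/c1.png',cv2.resize(a[130:310,230:470],None,fx=3.3,fy=3.3,interpolation=cv2.INTER_CUBIC))
cv2.imwrite('pics/c2.png',cv2.resize(b[180:320,170:350],None,fx=4,fy=4,interpolation=cv2.INTER_CUBIC))
cv2.imwrite('pics/c3.png',cv2.resize(b[340:480,150:350],None,fx=4,fy=4,interpolation=cv2.INTER_CUBIC))
E
python3 - <<'E'
from h import *
for n in('scene','side'):
    L=dict(scene=[(267,252.5),(336,235.5),(367,274)],side=[(379,253.5),(318.5,283.5),(284,242)])[n]
    for p in L: print(n,px(n,*p,0.016))
E
```

```text
scene [ 0.45274969 -0.13176265]
scene [ 0.544489   -0.00737674]
scene [ 0.65587899 -0.0833491 ]
side [ 0.44635866 -0.11853241]
side [0.53799736 0.0038758 ]
side [ 0.64898935 -0.07436783]
```

View pics/c1.png

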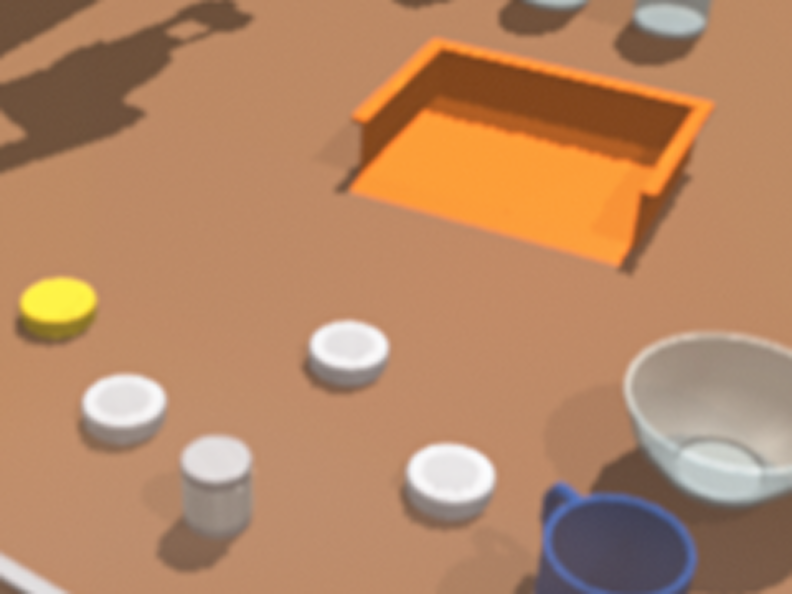

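View pics/c2.png

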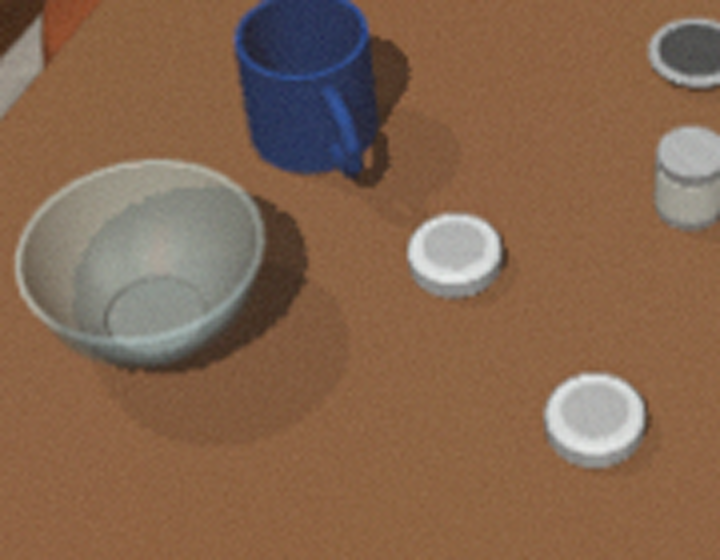

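View pics/c3.png

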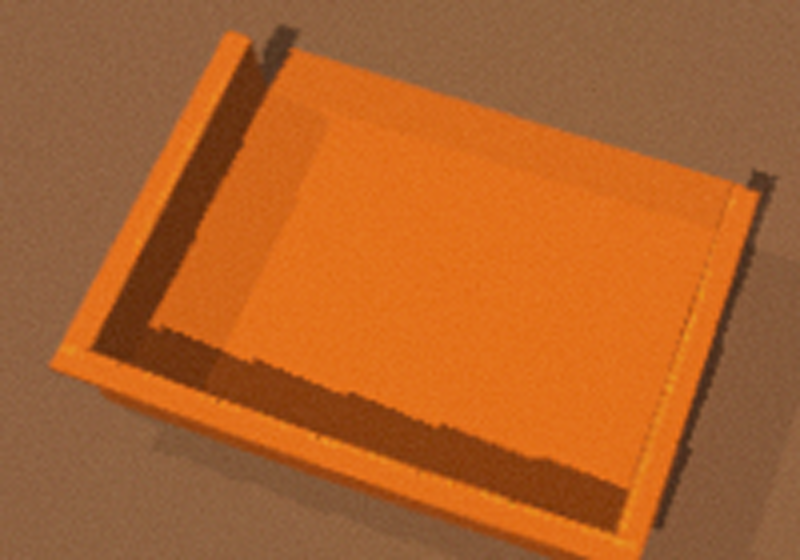

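The crops show the lid tops, tray rim corners, mug and bowl clearly. I'll triangulate the lids, then fit the tray, tin, mug and bowl positions.

```bash
cat > fit.py <<'E'
from h import *
from scipy.optimize import least_squares
S=lambda u,v:(230+(u+.5)/3.3-.5,130+(v+.5)/3.3-.5)
D=lambda u,v:(150+(u+.5)/4-.5,340+(v+.5)/4-.5)
D2=lambda u,v:(170+(u+.5)/4-.5,180+(v+.5)/4-.5)
obs=[('side',D(228,32),(-.075,-.114)),('side',D(50,365),(.079,-.114)),('side',D(93,350),(.075,-.110)),('side',D(762,192),(-.075,.114)),('side',D(620,530),(.075,.110)),
('scene',S(355,118),(-.075,.114)),('scene',S(435,40),(.079,.114)),('scene',S(713,104),(.079,-.114)),('scene',S(662,190),(-.075,-.114))]
def W(p,a):
    c,s=np.cos(p[2]),np.sin(p[2]);return np.array([p[0]+c*a[0]-s*a[1],p[1]+s*a[0]+c*a[1]])
def res(p,o=obs):
    return np.concatenate([W(p,a)-px(n,*uv,.05) for n,uv,a in o])
for nm,o in (('both',obs),('side',obs[:5]),('scene',obs[5:])):
    r=least_squares(res,[.55,.3,1.57],args=(o,));print(nm,r.x,r.x[2]-np.pi/2,'res mm',np.round(r.fun.reshape(-1,2)*1000,1).tolist())
def tri(a,b):
    o1,d1=ray('scene',*a);o2,d2=ray('side',*b);n=np.stack([d1,-d2],1)
    t=np.linalg.lstsq(n,o2-o1,rcond=None)[0];p=o1+d1*t[0];q=o2+d2*t[1];return (p+q)/2,np.linalg.norm(p-q)
print('near',tri(S(124,401),(378.8,252.8)))
print('mid',tri(S(349,346),D2(595,412)))
print('far',tri(S(450,474),D2(455,246)))
print('tin top',tri(S(216,459),(343.5,217)))
print('mug top',tri(S(619,549),D2(304,36)))
print('bowl',tri(S(745,398),D2(141,258)))
E
python3 fit.py
```

```text
both [0.53669893 0.30151771 1.63798763] 0.06719130539453144 res mm [[-4.9, 1.5], [-7.2, -5.2], [1.7, 2.7], [11.2, 1.1], [2.2, 1.6], [6.0, 4.2], [6.4, -2.0], [-7.4, -0.6], [-7.9, -3.3]]
side [0.53600929 0.30132233 1.63204804] 0.06125170821550685 res mm [[-6.0, 0.6], [-7.4, -6.1], [1.5, 1.9], [10.0, 1.5], [1.9, 2.1]]
scene [0.53744645 0.30192427 1.64470436] 0.07390803588759698 res mm [[7.3, 3.9], [6.7, -2.4], [-7.3, 0.6], [-6.7, -2.1]]
near (array([ 0.44769574, -0.12406459,  0.0119146 ]), np.float64(0.0006514836736781609))
mid (array([ 0.53973492, -0.00073944,  0.01252051]), np.float64(0.0005660384893732521))
far (array([ 0.65229491, -0.07899413,  0.01277933]), np.float64(0.0007397828556028683))
tin top (array([ 0.54635755, -0.16862283,  0.04308391]), np.float64(0.0010645638314312844))
mug top (array([ 0.77359856, -0.14612556,  0.07126643]), np.float64(0.001069080018403561))
bowl (array([0.78604193, 0.02409074, 0.05571965]), np.float64(0.006124910151816158))
```

```bash
cat >> fit.py <<'E'
print('--')
print('mouth floor scene',px('scene',*S(350,190),.002),px('scene',*S(622,265),.002))
print('mouth floor side',px('side',*D(293,50),.0),px('side',*D(760,190),.0))
print('back inner rim side',px('side',*D(93,350),.05),px('side',*D(620,530),.05))
print('mug handle', px('scene',*S(562,492),.06), px('side',*D2(350,165),.02))
print('yellow',tri((247.5,221.5),(419,289)),tri((211,248),(433,250.5)))
print('brown',tri((164.5,261),(462,231)))
print('spoon handle tip',tri((188,279),(431,221)),'bowl end',tri((276,329),(343,192)))
E
python3 fit.py | sed -n '/--/,$p'
python3 - <<'E'
import cv2
a=cv2.imread('pics/scene0.png')
cv2.imwrite('pics/c4.png',cv2.resize(a[190:350,140:310],None,fx=3.7,fy=3.7,interpolation=cv2.INTER_CUBIC))
E
```

```text
--
mouth floor scene [0.43381835 0.18887385] [0.65384621 0.20161195]
mouth floor side [0.64965816 0.2075313 ] [0.42410548 0.19417093]
back inner rim side [0.63967275 0.38103003] [0.41975859 0.36739173]
mug handle [ 0.72963817 -0.10968684] [ 0.73000183 -0.10770964]
yellow (array([ 0.34397717, -0.06058037,  0.01055187]), np.float64(0.0013967223567102156)) (array([ 0.33898404, -0.17561138,  0.00980016]), np.float64(0.0002908287172109889))
brown (array([ 0.28864155, -0.25776913,  0.01095839]), np.float64(0.0001555283730810849))
spoon handle tip (array([ 0.36278938, -0.26804193,  0.00589177]), np.float64(8.258100074547715e-05)) bowl end (array([ 0.58416318, -0.28281001,  0.00976583]), np.float64(0.0022446853698394314))
```

View pics/c4.png

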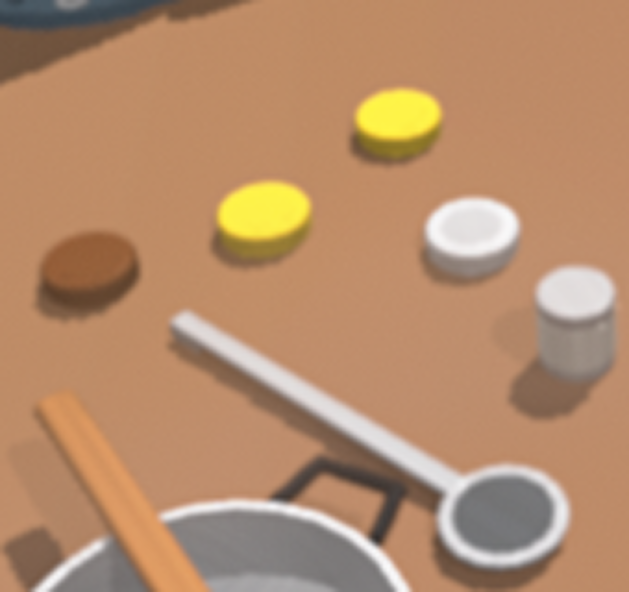

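Measured positions (m):

| Thing | Position | Note |
|---|---|---|
| Tray | (0.537, 0.302) | yaw ≈ 1.633 |
| lid_near | (0.448, -0.124) | |
| lid_mid | (0.540, -0.001) | |
| lid_far | (0.652, -0.079) | near the mug handle at (0.73, -0.109) |

I'll push with the fingers about 30 mm apart, so the lid's rim nests between them. First lid_mid.

```bash
cat >> h.py <<'E'
from scipy.spatial.transform import Rotation as Ro
TR=np.array([.537,.3015]);TY=1.633
def tray(x,y):
    c,s=np.cos(TY),np.sin(TY);return TR+np.array([c*x-s*y,s*x+c*y])
def quat(d,flip=1):
    d=np.array(d)/np.hypot(*d); y=flip*np.array([d[1],-d[0],0]); x=np.array([0,0,-1.]); z=np.cross(x,y)
    q=Ro.from_matrix(np.stack([x,y,z],1)).as_quat();return q[[3,0,1,2]]
OFF=.030; ZP=.176; ZT=.28
def plan(lid,goal,back=.046,flip=1):
    lid=np.array(lid);goal=np.array(goal);d=(goal-lid)/np.linalg.norm(goal-lid)
    return quat(d,flip),lid-back*d,goal-OFF*d,d
def push(lid,goal,vel=.13,back=.046,flip=1,retreat=.035):
    q,a,b,d=plan(lid,goal,back,flip)
    bot.move_ptp([*a,ZT],q)
    bot.move_linear([*a,ZP],q,vel=.15)
    r=bot.move_linear([*b,ZP],q,vel=vel,max_force=25)
    s=sensors.observe();print('stopped by force' if r else 'ok',s['position'],'F',s['force'].round(1),'t',s['time_s'])
    p=s['position'][:2]-retreat*d
    bot.move_linear([*p,ZP],q,vel=.12); bot.move_linear([*p,ZT],q,vel=.25)
    print('t',sensors.observe()['time_s'])
E
python3 - <<'E'
from h import *
for nm,l,g in (('mid',(.540,-.001),tray(.042,0)),('near',(.448,-.124),tray(.03,.06)),('far1',(.652,-.079),(.603,-.038)),('far2',(.603,-.038),tray(.03,-.06))):
  for f in(1,-1):
    q,a,b,d=plan(l,g,flip=f)
    print(nm,f,g,*[None if j is None else j.round(2) for j in (bot.ik([*a,ZT],q),bot.ik([*a,ZP],q),bot.ik([*b,ZP],q))])
E
```

```text
mid 1 [0.53438913 0.34341877] [-0.31  0.26  1.79 -0.    1.1  -0.32] [-0.31  0.43  1.82 -0.    0.89 -0.32] [ 0.34  0.56  1.61 -0.    0.97  0.32]
mid -1 [0.53438913 0.34341877] [-0.31  0.26  1.79 -0.    1.1   2.82] [-0.31  0.43  1.82 -0.    0.89  2.82] [ 0.34  0.56  1.61 -0.    0.97 -2.82]
near 1 [0.47525113 0.32771217] [-0.61  0.12  1.95 -0.    1.07 -0.55] [-0.61  0.32  1.99 -0.    0.84 -0.55] [ 0.35  0.46  1.78 -0.    0.91  0.41]
near -1 [0.47525113 0.32771217] [-0.61  0.12  1.95 -0.    1.07  2.59] [-0.61  0.32  1.99 -0.    0.84  2.59] [ 0.35  0.46  1.78 -0.    0.91 -2.73]
far1 1 (0.603, -0.038) [-0.33  0.56  1.37 -0.    1.22 -1.2 ] [-0.33  0.7   1.39 -0.    1.05 -1.2 ] [-0.28  0.58  1.59 -0.    0.98 -1.15]
far1 -1 (0.603, -0.038) [-0.33  0.56  1.37 -0.    1.22  1.94] [-0.33  0.7   1.39 -0.    1.05  1.94] [-0.28  0.58  1.59 -0.    0.98  1.99]
far2 1 [0.59501905 0.33517179] [-0.33  0.39  1.61 -0.    1.14 -0.35] [-0.33  0.55  1.64 -0.    0.96 -0.35] [ 0.3   0.65  1.47 -0.    1.02  0.28]
far2 -1 [0.59501905 0.33517179] [-0.33  0.39  1.61 -0.    1.14  2.79] [-0.33  0.55  1.64 -0.    0.96  2.79] [ 0.3   0.65  1.47 -0.    1.02 -2.87]
```

```bash
python3 - <<'E'
from h import *
effector.gripper_to(.030); print(sensors.observe()['gripper_width'])
push((.540,-.001),tray(.042,0))
im=eyes.grab_frame('scene');cv2.imwrite('pics/s1.png',im)
E
```

```text
0.02991055635243741
ok [0.5349515  0.31311921 0.17599402] F [-0.5  0.8 -0.3] t 7.5
t 8.5083
```

View pics/s1.png

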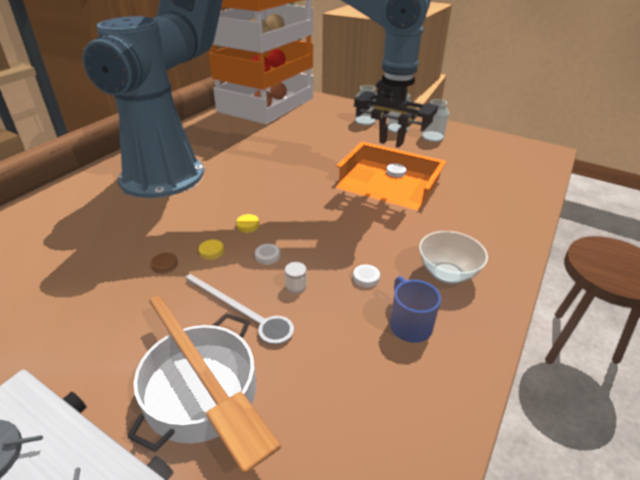

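lid_mid is in the tray, at pixel (396,170), and everything else is where it was. Next I'll push lid_near, then start lid_far by moving it away from the mug.

```bash
python3 - <<'E'
from h import *
print('mid now',px('scene',396.3,169.5,.019),'target',tray(.042,0))
push((.448,-.124),tray(.03,.06))
im=eyes.grab_frame('scene');cv2.imwrite('pics/s2.png',im)
E
```

```text
mid now [0.54010233 0.3308123 ] target [0.53438913 0.34341877]
ok [0.47349656 0.29758272 0.17601956] F [ 0.5  0.1 -1. ] t 14.825
t 15.8333
```

View pics/s2.png

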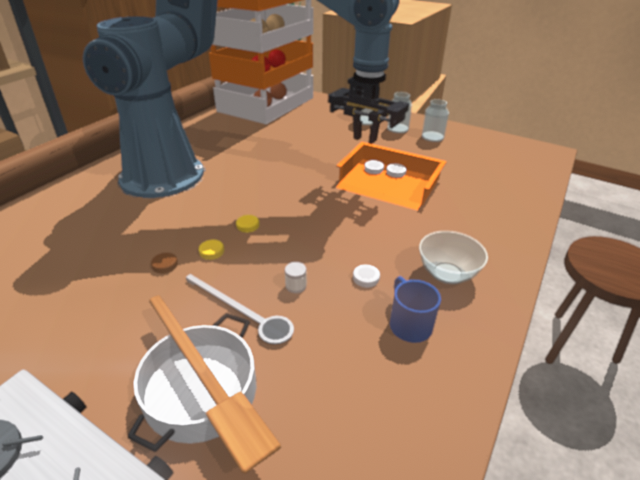

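lid_near is in the tray at pixel (374,166), beside lid_mid. Now the first, angled push on lid_far.

```bash
python3 - <<'E'
from h import *
push((.652,-.079),(.601,-.036),back=.043,retreat=.02,vel=.1)
im=eyes.grab_frame('scene');cv2.imwrite('pics/s3.png',im)
im=eyes.grab_frame('side');cv2.imwrite('pics/d3.png',im)
E
```

```text
ok [ 0.62431689 -0.0556519   0.17629164] F [-0.3 -0.1  1.1] t 19.25
t 20.1333
```

View pics/s3.png

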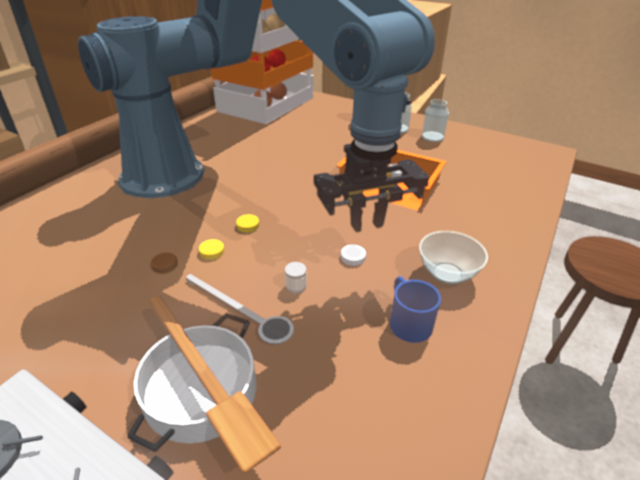

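View pics/d3.png

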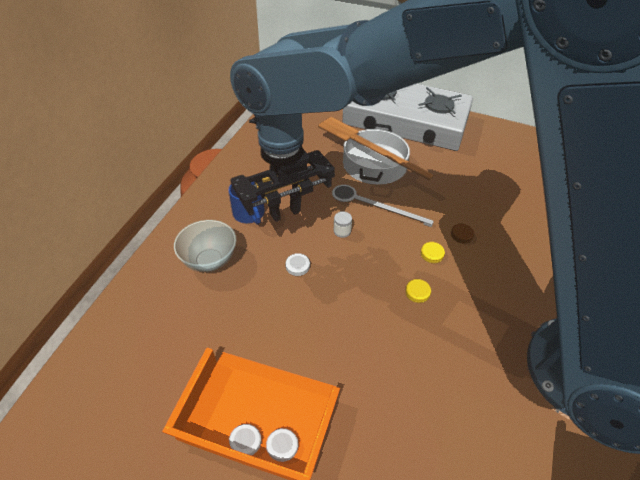

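lid_far is now at scene (353,253) and side (297,263). The other two lie in the tray at side (245,438) and (282,443). The mug has not moved. Next is the final push.

```bash
python3 - <<'E'
from h import *
o=(px('scene',353,252.8,.0125)+px('side',297.5,263,.0125))/2
print(px('scene',353,252.8,.0125),px('side',297.5,263,.0125),o)
for u,v in((245,437.5),(282.5,442.5)):
    w=px('side',u,v,.017);c,s=np.cos(TY),np.sin(TY);e=w-TR;print('tray',c*e[0]+s*e[1],-s*e[0]+c*e[1])
push(o,tray(.03,-.062))
bot.move_ptp([.133,.56,.405],quat((0,1)))
for n in('scene','side'):
    cv2.imwrite(f'pics/{n}4.png',eyes.grab_frame(n))
print(sensors.observe()['time_s'])
E
```

```text
[ 0.60106544 -0.03636424] [ 0.5997346  -0.03299389] [ 0.60040002 -0.03467907]
tray 0.04105662485529539 -0.00045299145696573633
tray 0.029754299552901254 0.0602629278055814
ok [0.59735025 0.30500299 0.17598811] F [-1.1 -0.6 -0.1] t 25.0
t 26.0083
28.1333
```

View pics/scene4.png

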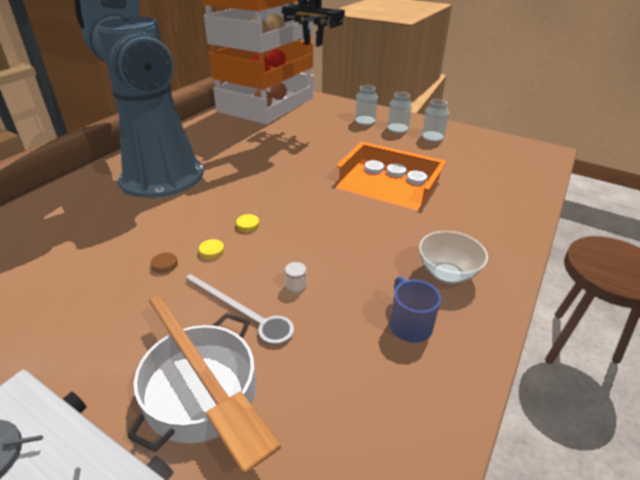

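View pics/side4.png

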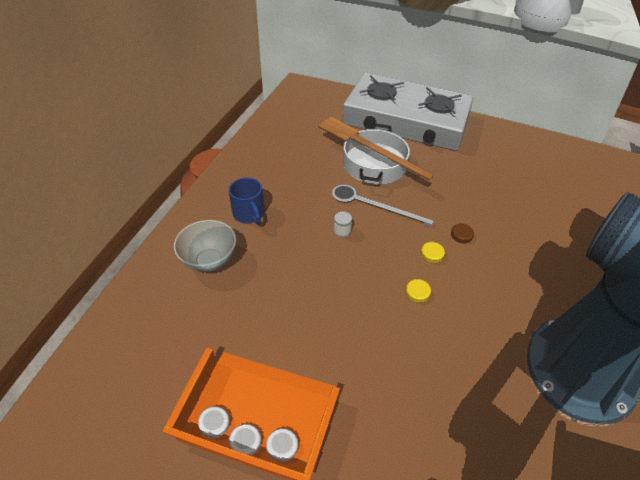

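Both views show the three lids lying flat in the tray, at side pixels (213,422), (245,438) and (282,443). The tin, spoon, bowl, mug, pan and mwiko are at the same pixels as at the start, so I'll hand in.

```bash
python3 - <<'E'
from h import *
from cell import hand_in
a=cv2.imread('pics/side0.png')[60:340,170:480].astype(int);b=cv2.imread('pics/side4.png')[60:340,170:480].astype(int)
m=(abs(a-b).max(2)>60).astype('uint8');n,_,st,c=cv2.connectedComponentsWithStats(m)
print([(tuple((c[i]+[170,60]).round()),st[i,4]) for i in range(1,n) if st[i,4]>5])
w=px('side',213.5,421.5,.017)-TR;c,s=np.cos(TY),np.sin(TY);print('far in tray',c*w[0]+s*w[1],-s*w[0]+c*w[1])
hand_in()
E
```

```text
[((np.float64(283.0), np.float64(243.0)), np.int32(376)), ((np.float64(378.0), np.float64(254.0)), np.int32(391)), ((np.float64(318.0), np.float64(284.0)), np.int32(455))]
far in tray 0.03262494553463442 -0.06064826789142224
the job is handed in; nothing more can be done
```

All three aluminium lids are in the tray, and I handed the job in at about 28 s of the 72 s allowed. I pushed each lid along the shelf with the fingers set 30 mm apart and never gripped or lifted one. The far lid needed two pushes, the first angled to steer it away from the mug.

**Lids:** in the last pictures all three lie flat. Their centres in tray coordinates are below; a lid is wholly inside if x is within ±49 mm and y within ±84 mm.

| Lid | x (mm) | y (mm) |
|---|---|---|
| lid_near | 30 | 60 |
| lid_mid | 41 | 0 |
| lid_far | 33 | -61 |

**Other things:** comparing the side picture before and after, the only changes around the tin, spoon, bowl, mug and pan were the three spots the lids had left. The mwiko and the yellow and brown lids look unmoved too.

**Forces:** no push reached the 25 N stop I had set.

**What disagreed:**
- **Lid heights:** the two fixed cameras together put the lid tops about 3–4 mm too low.
- **Mid lid:** one rough reading from the scene camera put it about 13 mm nearer the mouth than planned. The side camera put it within 1 mm of its target, and it is wholly inside either way.
- **Tray rim:** it measured about 14 mm wider than stated, possibly because the walls flare. The floor edges matched the stated 220 mm.

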